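# Square up the highlighting boards in the corner tray

### The job

Put the two square-cornered highlighting boards away in the two-fence metal tray: the large one flat on the tray floor first, then the small one flat on top of it. Each must lie with its far edge against the far fence and its right edge against the right fence, its handle sticking out of the open front of the tray. Leave the round board where it is.

Things in the scene. Friction and masses are not known exactly. Their poses are not given: they have to be found in the camera images.
- tray: Fixed bare steel corner tray: floor 132 (x) by 112 (y) mm, 4 mm thick; two fences 6 mm thick, tops 30 mm above the worktop. Origin under the floor's middle, at worktop height; +x away from the robot to the far fence, +y left. Inner faces: far fence x = +60 mm; right fence y = -50 mm (from x = -54 to +66). Front (-x) and left (+y) are open; the floor ends at x = -66, y = +56 mm.
- large_board: Large black plastic highlighting board, loose, about 90 g: square-cornered blade 120 (x) by 80 (y) mm with a straight flat handle on its middle line, 24 mm wide, 80 mm long; all 8 mm thick. Origin at the blade's centre, on its underside; z up. The handle points to -x (towards the robot at the start), x = -60 to -140 mm; pinch it across its width (y).
- small_board: Small black plastic highlighting board, loose, about 50 g, like the large one: square-cornered blade 84 (x) by 56 (y) mm, handle 24 mm wide, x = -42 to -112 mm; all 8 mm thick. Origin at the blade's centre, on its underside; z up.
- round_board: A black plastic board with a round blade 80 mm across, 8 mm thick, handle 24 mm wide spanning x = -40 to -120 mm; loose, not wanted in the tray. Origin under the centre of the round blade; z up.

How it is judged (in metres and radians):
On the way, in this order (a step that is already met when the one before it is completed fails the run):
1. the large board lies flat on the tray floor against both fences (x of large_board in the frame of tray between -0.012 and 0.006 m and y of large_board in the frame of tray between -0.016 and 0.002 m and z of large_board in the frame of tray between 0 and 0.008 m and angle between the x axis of large_board and the x axis of tray, either way round below 0.175 rad and angle between large_board's own z axis and vertical below 0.09 rad), for 0.2 s.
2. the small board lies flat on the large one against both fences (all of step 1 and x of small_board in the frame of tray between 0.006 and 0.024 m and y of small_board in the frame of tray between -0.028 and -0.01 m and z of small_board in the frame of tray between 0.008 and 0.016 m and angle between the x axis of small_board and the x axis of tray, either way round below 0.175 rad and angle between small_board's own z axis and vertical below 0.09 rad), for 0.2 s.
At the end, for the whole second after the job is handed in: The large board lies flat on the tray floor and the small board flat on top of it, each no more than 12 mm from the far fence and from the right fence, turned no more than 10 degrees from the tray, handles out of the open front, released and at rest (all of step 2 and linear speed of each of large_board, small_board below 0.02 m/s and angular speed of each of large_board, small_board below 0.2 rad/s); the robot touches nothing.
It fails at once if the round board is moved more than 40 mm (distance of round_board from where it was at the start of the episode above 0.04 m).
It also fails if it takes over 58 s, if anything falls off the work surface, if the arm or the gripper's body presses on something with over 40 N, if the wrist force passes 120 N, or if a joint passes its speed limit or range.

### The arm

A 6-joint arm with a two-finger parallel gripper is mounted at the origin on a cart in front of the work surface, level with it; the furniture and walls round the work are solid. World frame = base frame: x ahead of the robot, y to its left, z up, the work surface at z = 0. Lengths are in mm, angles in rad, forces in N, time in s.
With the tool pointing down it reaches from about 350 to 975 mm from the base axis. Payload 7.1 kg.
Tool frame: the origin (TCP) lies at the very end of the fingers, on their centre line; the grasp point (between the pads) lies 19 mm behind it; z points along the fingers, y is the line along which they close (so a half turn about z gives the same grasp; the last joint's range is limited). The gripper opens to 88 mm and grips with 3 to 60 N. Pads are 20 mm wide; open, the fingers measure 115 mm over their backs; the gripper's body (75 mm by 178 mm) begins 61 mm behind the grasp point.
Start: joints at [1.296, 0.423, 1.63, -0, 1.089, -0.019], TCP at [158.106, 604.654, 187.075] pointing down, gripper open.
Joint ranges: [-3, 3], [-0.9, 2.11], [0.09, 2.58], [-1.31, 4.45], [0.11, 2.69], [-2.54, 2.54]. Speed limits (rad/s): [2.39, 2.39, 3.01, 3.14, 3.14, 3.14].

### API

Orientations are given as a rotation vector (axis times angle).
In Python, from workcell import sensors, imaging, close_job gives the robot as it stands. The module is installed in compiled form; this text tells all that it offers.
- The arm moves only by the tool servo_tool, never from a script. Its argument "steps" is a list of rows, each a list of 3 entries, a list of its own where there are three numbers: the shift along the world's x, y, z in m, then the turn, a rotation vector about the world's x, y, z in degrees, then the opening, from -1 (shut) to 1 (fully open). A call has exactly 8 rows; each row shifts and turns the commanded pose from where the row before left it; what a row does not reach is not made up. A row lasts 1/12 s, in which the tool goes at most 41.7 mm and 7.16 degrees, less where a joint would pass 70% of its speed; a pose out of reach is approached as far as the arm can. A call is refused whole if a number of a shift passes 0.0417 or a number of a turn 7.16, either way. A call with a gripper value outside its range is refused whole. The fingers move at their own pace and stop on an object; the grip force is fixed at half the most. Time passes only in rows, so rows that do not move let the fingers close, or fill a call up. It gives the time, the measured TCP pose, the force, the opening and the grip force at its end, in the units of the state.
- sensors.get_obs(): the state, without advancing time (a new reading comes with each control period).
- imaging.get_image(name): name is "scene" or "side" or "wrist"; returns a dict with "color" (420x560x3 uint8, blue, green, red), "range_z" (420x560 float32, mm along the optical axis (not along the pixel's ray), 0 where there is no reading), "vertical_fov" (degrees; the focal length in pixels is half the picture's height over the tangent of half this angle, whatever the lens; pixels are square), "cx", "cy" (the principal point, pixels), "rvec" (rotation vector, rad) and "tvec" (3), from world to camera coordinates, as OpenCV has them; the wrist camera has in their place "tool_from_camera" (4x4, takes a point from camera to tool coordinates, whose origin is the TCP and whose axes are the flange's). Camera axes: x right, y down, z forward; pixel columns grow to the right and rows downward; lengths in mm; the calibration is good to about 2 mm. The wrist camera is an equidistant fisheye: a pixel r from the principal point sees the ray r / f radians off the axis. A picture is of the moment at which its call begins: read the wrist's pose just before it.
- close_job(): hands the job in; it is judged then, once.
The state is a dict: "t": time; "qpos": joint angles; "qvel": joint speeds; "joint_torque": joint torques, N m; "ee_pos": TCP position; "orientation": TCP orientation; "ft_force": force on the tool from outside, world axes, zero at the start; "moment": the same for the moment, N m; "width": finger opening in mm; "grasp_force": force on a finger pad.
Only numpy, scipy, OpenCV 4.12 (cv2) and the standard library are available. Lean on these libraries where they do the work, as an engineer would, in place of code of your own. Each camera call takes 0.05 s, during which the arm holds its last target. There are 200 camera calls.

## Working session

There is one attempt and no reset: what is moved stays moved. The work goes in short steps, Python scripts to look and compute and a tool call to move; the robot and the scene stay as the last step left them, time stands still between calls to the robot, and variables do not carry over. Pictures are saved under pics/ and viewed, at most 12 in all, crops included, and the job is handed in when it is done.

Besides the shell and the picture viewer there is one more tool, called as name(argument=value, ...), one argument or row to a line, values as JSON. servo_tool: Moves the arm, as the interface text tells. Its arguments: {"type":"object","properties":{"steps":{"type":"array"}},"required":["steps"]}

```bash
mkdir -p pics; cat > h.py <<'E'
import numpy as np, cv2
from workcell import sensors, imaging, close_job
def save(d,n): np.savez(''+n+'.npz',**{k:np.array(v) for k,v in d.items()}); cv2.imwrite(f'pics/{n}.png',d['color'])
def cloud(d):
    h,w=d['range_z'].shape; f=h/2/np.tan(np.radians(float(d['vertical_fov']))/2)
    v,u=np.mgrid[0:h,0:w]; z=d['range_z']
    P=np.stack([(u-d['cx'])/f*z,(v-d['cy'])/f*z,z],-1)
    R=cv2.Rodrigues(np.array(d['rvec'],float))[0]; t=np.array(d['tvec'],float).ravel()
    return (P-t)@R
E
python3 - <<'E'
from h import *
o=sensors.get_obs(); print(o)
for n in('scene','side'):
    d=imaging.get_image(n); save(d,n); R=cv2.Rodrigues(np.array(d['rvec'],float))[0]
    print(n,d['vertical_fov'],-R.T@np.ravel(d['tvec']),R[2])
E
```

```text
{'t': 0.0, 'qpos': array([ 1.29597532e+00,  4.23842789e-01,  1.63069907e+00, -2.46794364e-05,
        1.08858098e+00, -1.90353183e-02]), 'qvel': array([ 0.00054009,  0.00076162, -0.00041421,  0.00040886, -0.00050013,
       -0.00145451]), 'joint_torque': array([-4.50054804e-04, -5.44631696e+01, -2.73669952e+01,  6.42851740e-02,
        2.26242008e-02, -1.65954016e-04]), 'ee_pos': array([157.9656388 , 604.07347339, 186.29695233]), 'orientation': array([-4.00649022e-01, -3.11573545e+00,  2.38259261e-03]), 'ft_force': array([-0.14035823, -1.15626827,  0.46995749]), 'moment': array([-0.03179681, -0.00577542, -0.02858361]), 'grasp_force': 0.0, 'width': 88.25652371743753}
scene 55.958395657048676 [245.51397053 807.45515931 514.61321413] [ 0.36123288 -0.75226825 -0.55100208]
side 47.60322700733227 [ 144.19872229 -456.55058744  737.17267278] [ 0.38326633  0.62083479 -0.68386481]
```

View pics/scene.png

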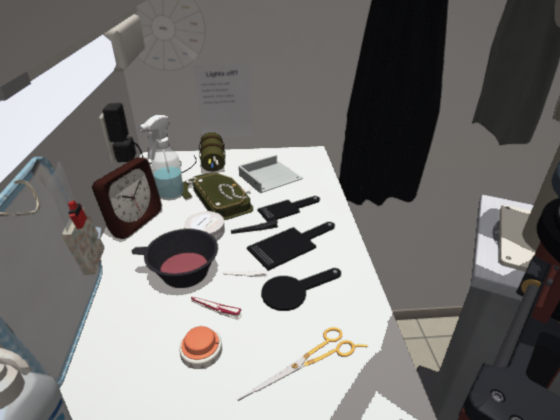

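View pics/side.png

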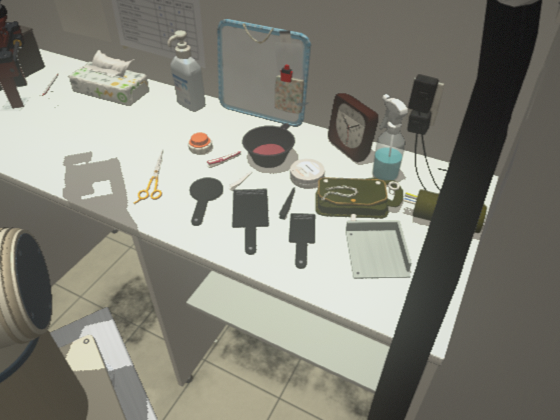

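The scene view shows the tray at (270,173), small board (280,210), large (285,247) and round (285,292). In the side view they are at (378,248), (302,228), (250,207) and (205,188). Next I'll rectify the board-top plane.

```bash
cat >> h.py <<'E'
def ortho(d,z,x0,x1,y0,y1,s):
    """top view on plane z: up = +x, left = +y ; s px/mm"""
    h,w=d['range_z'].shape; f=h/2/np.tan(np.radians(float(d['vertical_fov']))/2)
    K=np.array([[f,0,d['cx']],[0,f,d['cy']],[0,0,1]],float)
    R=cv2.Rodrigues(np.array(d['rvec'],float))[0]; t=np.array(d['tvec'],float).ravel()
    H=K@np.c_[R[:,0],R[:,1],R[:,2]*z+t]
    A=np.array([[0,-1/s,x1],[-1/s,0,y1],[0,0,1]])
    return cv2.warpPerspective(d['color'],H@A,(int((y1-y0)*s),int((x1-x0)*s)),flags=cv2.INTER_LINEAR|cv2.WARP_INVERSE_MAP)
E
python3 - <<'E'
from h import *
for n in('scene','side'):
    d=np.load(n+'.npz'); P=cloud(d)
    for p in {'scene':[(285,247),(280,210),(285,292),(272,175),(258,162)],'side':[(250,207),(302,228),(205,188),(378,248),(378,222),(408,245)]}[n]:
        print(n,p,P[p[1],p[0]].round(1))
d=np.load('side.npz'); P=cloud(d)
S=ortho(d,8,300,700,-300,340,1.25)
cv2.imwrite('pics/o.png',S)
for n in('scene','side'):
    I=ortho(np.load(n+'.npz'),8,300,700,-300,340,2)
    m=((I.max(-1)<70)&(I.max(-1)>0)).astype(np.uint8)
    k,l,st,c=cv2.connectedComponentsWithStats(m)
    for i in range(1,k):
        if 5000<st[i,4]<80000:
            pts=np.argwhere(l==i)[:,::-1].astype(np.float32); r=cv2.minAreaRect(pts)
            b=cv2.boxPoints(r); print(n,st[i,4]/4,np.array(r[1])/2,np.c_[700-b[:,1]/2,340-b[:,0]/2].round(0).tolist())
E
```

```text
scene (285, 247) [497.  248.    8.7]
scene (280, 210) [561.9 133.6   9.1]
scene (285, 292) [446.2 358.7   8.1]
scene (272, 175) [654.8 -13.8   3.7]
scene (258, 162) [704.8 -30.3  23.5]
side (250, 207) [502.8 239.2  11.8]
side (302, 228) [564.6 123.6  10. ]
side (205, 188) [447.1 354.5  10.3]
side (378, 248) [666.9  -4.5   4.8]
side (378, 222) [698.9  37.3  28.2]
side (408, 245) [ 7.282e+02 -2.900e+01  4.000e-01]
scene 4818.0 [64.49998474 90.99998474] [[609.0, 340.0], [700.0, 340.0], [700.0, 276.0], [609.0, 276.0]]
scene 3093.75 [91.2729187  50.17593002] [[662.0, 223.0], [704.0, 196.0], [654.0, 119.0], [612.0, 147.0]]
scene 7319.75 [232.89237976  76.26647949] [[570.0, 268.0], [642.0, 243.0], [566.0, 23.0], [494.0, 48.0]]
scene 10772.0 [196.98117065  79.25317383] [[499.0, 322.0], [568.0, 283.0], [471.0, 111.0], [402.0, 150.0]]
scene 2663.0 [127.65444183  43.06862259] [[458.0, 372.0], [484.0, 337.0], [382.0, 260.0], [356.0, 294.0]]
side 19009.5 [413.45178223 150.37658691] [[700.0, -84.0], [739.0, -229.0], [339.0, -335.0], [300.0, -190.0]]
```

View pics/o.png

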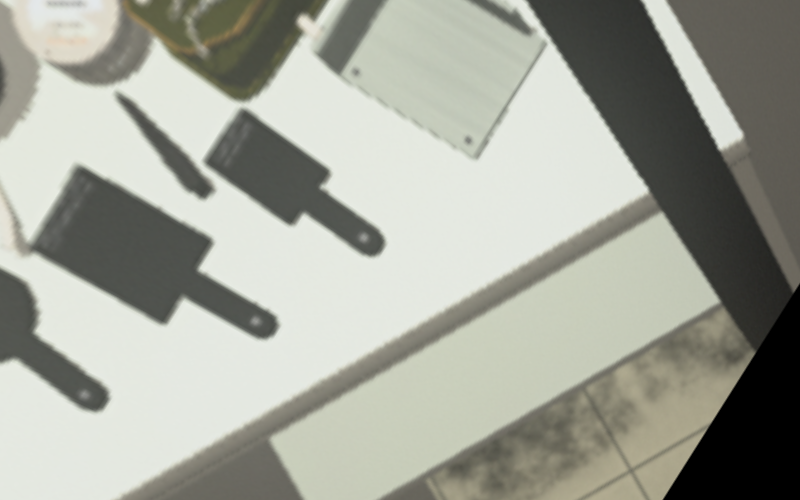

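The rectified view shows the large board's corners at (78,165), (212,240), (165,323) and (33,250), with its handle end at (278,330). The small board's corners are (243,108), (330,172), (297,224) and (205,160), with its handle end at (382,250). The tray is cut off, so I'll measure it closer.

```bash
python3 - <<'E'
from h import *
d=np.load('side.npz'); e=np.load('scene.npz')
A=ortho(d,4,570,770,-110,90,2); B=ortho(e,30,570,770,-110,90,2)
cv2.imwrite('pics/t.png',np.hstack([A,B]))
for q in(d,e):
    P=cloud(q); H=np.zeros((400,400,3),np.uint8)
    m=(P[...,2]>22)&(P[...,2]<33)&(abs(P[...,0]-670)<100)&(abs(P[...,1]+10)<100)
    X=P[m]; print(len(X),X.mean(0).round(1))
    # coarse text map
    g=np.zeros((20,20),int)
    np.add.at(g,(((770-X[:,0])//10).astype(int).clip(0,19),((90-X[:,1])//10).astype(int).clip(0,19)),1)
    print('\n'.join(''.join('%3d'%v for v in r) for r in g))
E
```

```text
571 [705.9  28.7  27.9]
  4  4  3  1  0  0  0  0  0  0  0  0  0  0  0  0  0  0  0  0
 10 11  0  0  0  0  0  0  0  0  0  0  0  0  0  0  0  0  0  0
 13 11  4  0  0  0  0  0  0  0  0  0  0  0  0  0  0  0  0  0
 10 13  4  0  0  0  2 16  5  0  0  0  0  0  0  0  0  0  0  0
 15 18  3  0  0  0 19  7 11 11  1  0  0  0  0  0  0  0  0  0
 16  4  0  0  0  3 20  0  0  5 15 10  0  0  0  0  0  0  0  0
 18  0  0  0  0 24  5  0  0  0  0  8 14  6  0  0  0  0  0  0
  0  0  0  0 10 17  0  0  0  0  0  0  2 15 11  1  0  0  0  0
  0  0  0  2 25  0  0  0  0  0  0  0  0  0  4 19  7  0  0  0
  0  0  0 18  8  0  0  0  0  0  0  0  0  0  0  0 10 12  0  0
  0  0  5 20  0  0  0  0  0  0  0  0  0  0  0  0  0  0  0  0
  0  0 23  1  0  0  0  0  0  0  0  0  0  0  0  0  0  0  0  0
  0  5 12  0  0  0  0  0  0  0  0  0  0  0  0  0  0  0  0  0
  0  0  0  0  0  0  0  0  0  0  0  0  0  0  0  0  0  0  0  0
  0  0  0  0  0  0  0  0  0  0  0  0  0  0  0  0  0  0  0  0
  0  0  0  0  0  0  0  0  0  0  0  0  0  0  0  0  0  0  0  0
  0  0  0  0  0  0  0  0  0  0  0  0  0  0  0  0  0  0  0  0
  0  0  0  0  0  0  0  0  0  0  0  0  0
[... 687 characters left out ...]
 0  0  0  0  4 12  3  0  0  0
  0  0  0  8  2  0  0  0  0  0  0  0  0  0  0  1  9  3  0  0
  0  0  6  3  0  0  0  0  0  0  0  0  0  0  0  0  0  0  0  0
  0  5 10  0  0  0  0  0  0  0  0  0  0  0  0  0  0  0  0  0
  0 10  2  0  0  0  0  0  0  0  0  0  0  0  0  0  0  0  0  0
  0  0  0  0  0  0  0  0  0  0  0  0  0  0  0  0  0  0  0  0
  0  0  0  0  0  0  0  0  0  0  0  0  0  0  0  0  0  0  0  0
  0  0  0  0  0  0  0  0  0  0  0  0  0  0  0  0  0  0  0  0
  0  0  0  0  0  0  0  0  0  0  0  0  0  0  0  0  0  0  0  0
  0  0  0  0  0  0  0  0  0  0  0  0  0  0  0  0  0  0  0  0
  0  0  0  0  0  0  0  0  0  0  0  0  0  0  0  0  0  0  0  0
  0  0  0  0  0  0  0  0  0  0  0  0  0  0  0  0  0  0  0  0
```

View pics/t.png

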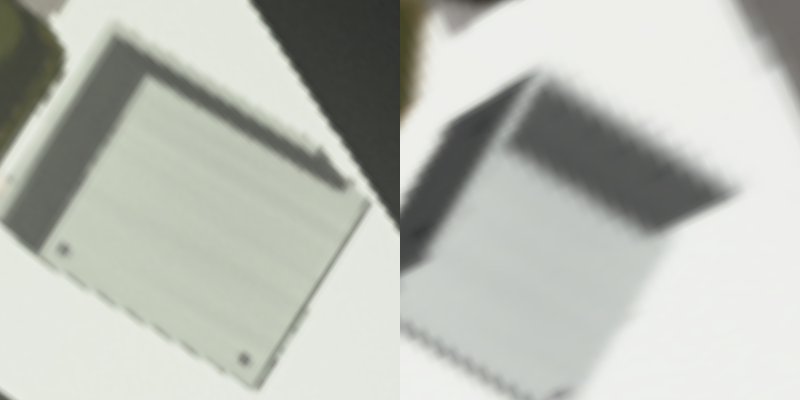

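The left half shows the tray floor from the side camera: fence corner near (115,25), front-left floor corner (258,388), front-right (370,205). The far fence runs down-left from the corner, so tray yaw is about 58°. I'll refine all poses by fitting.

```bash
cat >> h.py <<'E'
from scipy.optimize import minimize, least_squares
def board(L,W,hl): 
    a,b=L/2,W/2
    return np.array([[a,b],[-a,b],[-a,12],[-a-hl+12,12],[-a-hl+4,9],[-a-hl,0],[-a-hl+4,-9],[-a-hl+12,-12],[-a,-12],[-a,-b],[a,-b]])
def w(poly,p,z):
    c,s=np.cos(p[2]),np.sin(p[2]); return np.c_[poly@np.array([[c,s],[-s,c]])+p[:2],np.full(len(poly),z)]
def fit(d,poly,p0,z0=0,thr=90,pad=25):
    h,wd=d['range_z'].shape; f=h/2/np.tan(np.radians(float(d['vertical_fov']))/2)
    K=np.array([[f,0,d['cx']],[0,f,d['cy']],[0,0,1]],float)
    pr=lambda p,z: cv2.projectPoints(w(poly,p,z),np.array(d['rvec'],float),np.array(d['tvec'],float),K,None)[0].reshape(-1,2)
    q=pr(p0,z0+8); lo=(q.min(0)-pad).astype(int).clip(0); hi=(q.max(0)+pad).astype(int)
    s=8; I=d['color'][lo[1]:hi[1],lo[0]:hi[0]].max(-1).astype(np.float32)
    m=(cv2.resize(I,None,fx=s,fy=s,interpolation=cv2.INTER_CUBIC)<thr).astype(np.uint8)
    k,l,st,c=cv2.connectedComponentsWithStats(m); cc=((q.mean(0)-lo)*s).astype(int)
    m=(l==l[cc[1],cc[0]]).astype(np.uint8) if m[cc[1],cc[0]] else m
    def cost(v):
        p=p0+v*np.array([1,1,.01]); r=np.zeros_like(m)
        for z in (z0,z0+4,z0+8): cv2.fillPoly(r,[np.round((pr(p,z)-lo+.5)*s).astype(np.int32)],1)
        return float((r!=m).sum())/m.sum()
    r=minimize(cost,np.zeros(3),method='Nelder-Mead',options=dict(initial_simplex=[[0,0,0],[8,0,0],[0,8,0],[0,0,8]],xatol=.05))
    return p0+r.x*np.array([1,1,.01]),r.fun
E
python3 - <<'E'
from h import *
D={n:np.load(n+'.npz') for n in('scene','side')}
for nm,b,p in(('large',board(120,80,80),(504,242,1.07)),('small',board(84,56,70),(567,125,.94))):
    for n in D:
        for thr in (85,115): print(nm,n,thr,*fit(D[n],b,np.array(p,float),0,thr))
for n in D:
    X=cloud(D[n]).reshape(-1,3); zz=2 if n=='side' else 0
    X=X[(X[:,2]>24)&(X[:,2]<34)]
    def loc(p,X):
        c,s=np.cos(p[2]),np.sin(p[2]); return (X[:,:2]-p[:2])@np.array([[c,-s],[s,c]])
    p=np.array([658.5,-12.7,1.01])
    for it in range(5):
        q=loc(p,X); a=X[(abs(q[:,0]-63)<8)&(abs(q[:,1])<45)]; b=X[(abs(q[:,1]+53)<8)&(abs(q[:,0])<45)]
        p=least_squares(lambda p:np.r_[loc(p,a)[:,0]-63,loc(p,b)[:,1]+53],p,loss='soft_l1',x_scale=[1,1,.01]).x
    print(n,p,len(a),len(b),a[:,2].mean(),b[:,2].mean())
E
```

```text
large scene 85 [507.57755456 242.98612415   1.0557511 ] 0.156052991422635
large scene 115 [507.19978912 243.93031562   1.0595358 ] 0.1146512065397705
large side 85 [508.30493036 248.93698124   1.05454986] 0.30682575252861727
large side 115 [506.04812556 247.46286688   1.06270052] 0.0990240781549898
small scene 85 [566.98586803 133.55635313   0.98606599] 0.3938853683077086
small scene 115 [567.06839529 133.41013439   0.96383015] 0.355069271062809
small side 85 [568.90503231 132.60376881   0.94455138] 0.5813974715896125
small side 115 [568.44475541 129.35596202   0.93599081] 0.14108392752011514
scene [657.19562955  -7.41539828   1.03112939] 72 84 28.585203785235322 27.932177432533383
side [656.23580341 -11.05619101   1.03224477] 171 130 29.247373165308527 30.03400335024606
```

servo_tool(
  steps=[
    [[0.0192, -0.0271, 0], [0, 0, -6.5], 1],
    [[0.0192, -0.0271, 0], [0, 0, -6.5], 1],
    [[0.0192, -0.0271, 0], [0, 0, -6.5], 1],
    [[0.0192, -0.0271, 0], [0, 0, -6.5], 1],
    [[0.0192, -0.0271, 0], [0, 0, -6.5], 1],
    [[0.0192, -0.0271, 0], [0, 0, -6.5], 1],
    [[0.0192, -0.0271, 0], [0, 0, -6.5], 1],
    [[0.0192, -0.0271, 0], [0, 0, -6.5], 1],
  ],
)

```text
t: 0.77
ee_pos: [312.2, 386.3, 186.9]
orientation: [-1.733, -2.62, 0.001]
ft_force: [0.4, -0.4, 0.2]
width: 87.5
grasp_force: 0.0
```

servo_tool(
  steps=[
    [[0.0192, -0.0271, -0.004], [0, 0, -6.5], 1],
    [[0.0192, -0.0271, -0.004], [0, 0, -6.5], 1],
    [[0.0192, -0.0271, -0.004], [0, 0, -6.5], 1],
    [[0.0192, -0.0271, -0.004], [0, 0, -6.5], 1],
    [[0.0192, -0.0271, -0.004], [0, 0, -6.5], 1],
    [[0.0192, -0.0271, -0.004], [0, 0, -6.5], 1],
    [[0.0192, -0.0271, -0.004], [0, 0, -6.5], 1],
    [[0, 0, 0], [0, 0, -6.5], 1],
  ],
)

```text
t: 1.43
ee_pos: [448.2, 194.3, 158.3]
orientation: [2.709, 1.59, -0.001]
ft_force: [-1.0, 0.1, -0.3]
width: 87.7
grasp_force: 0.0
```

```bash
cat >> h.py <<'E'
def wrist(n):
    o=sensors.get_obs(); d=imaging.get_image('wrist')
    T=np.eye(4); T[:3,:3]=cv2.Rodrigues(np.array(o['orientation']))[0]; T[:3,3]=o['ee_pos']
    C=T@np.array(d['tool_from_camera']); d['C']=C; save(d,n); return o,d
def wortho(d,z,x0,x1,y0,y1,s):
    C=np.array(d['C']); f=210/np.tan(np.radians(float(d['vertical_fov']))/2)
    V,U=np.mgrid[0:int((x1-x0)*s),0:int((y1-y0)*s)]
    P=np.stack([x1-V/s,y1-U/s,np.full(U.shape,float(z))],-1)
    Q=(P-C[:3,3])@C[:3,:3]; r=np.hypot(Q[...,0],Q[...,1])+1e-9; th=np.arctan2(r,Q[...,2])
    return cv2.remap(d['color'],(d['cx']+f*th*Q[...,0]/r).astype(np.float32),(d['cy']+f*th*Q[...,1]/r).astype(np.float32),cv2.INTER_LINEAR)
E
python3 - <<'E'
from h import *
o,d=wrist('w1'); print(o['ee_pos'],o['orientation'],o['qpos'],d['C'],d['vertical_fov'])
cv2.imwrite('pics/w1o.png',wortho(d,8,380,680,-120,300,1.9))
E
```

```text
[448.21429224 194.3443674  158.34614624] [ 2.70853025e+00  1.58955579e+00 -1.06715899e-03] [ 3.85593119e-01  2.63515536e-01  1.94941228e+00 -1.45558714e-03
  9.29181754e-01  8.95842261e-01] [[ 8.72377047e-01 -4.67068520e-01 -1.44240371e-01  4.87431667e+02]
 [-4.88833117e-01 -8.33119590e-01 -2.58754581e-01  2.66980480e+02]
 [ 6.86640393e-04  2.96241028e-01 -9.55112968e-01  3.56638337e+02]
 [ 0.00000000e+00  0.00000000e+00  0.00000000e+00  1.00000000e+00]] 65.70646984690485
```

View pics/w1o.png

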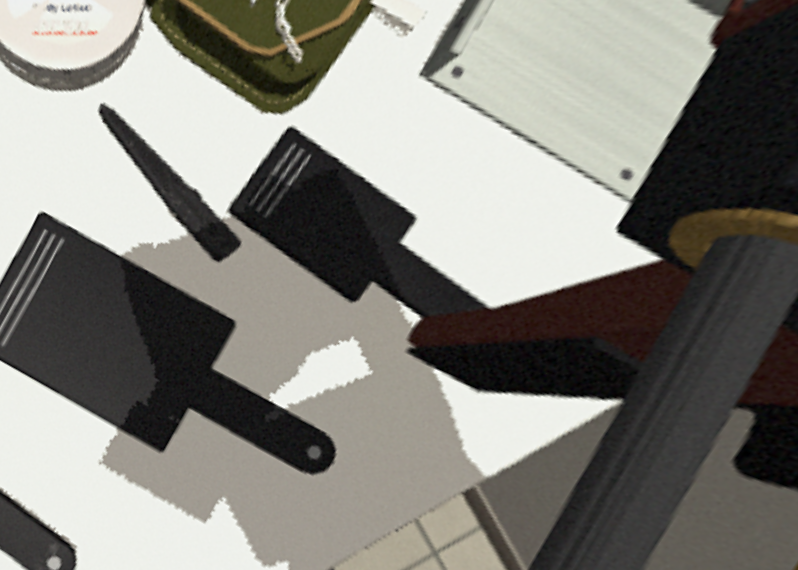

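The wrist top view shows the large board's front corners at (234,322) and (164,450) with its handle end at (331,465), so yaw is about 60°. The small board's corners are (290,128), (414,217), (357,300) and (230,211), yaw about 54.5°. The large handle's grasp point is ≈(464,173.5).

servo_tool(
  steps=[
    [[0.008, -0.0104, 0], [0, 0, -0.8], 1],
    [[0.008, -0.0104, 0], [0, 0, 0], 1],
    [[0, 0, -0.022], [0, 0, 0], 1],
    [[0, 0, -0.022], [0, 0, 0], 1],
    [[0, 0, -0.022], [0, 0, 0], 1],
    [[0, 0, -0.022], [0, 0, 0], 1],
    [[0, 0, -0.022], [0, 0, 0], 1],
    [[0, 0, -0.02], [0, 0, 0], 1],
  ],
)

```text
t: 2.15
ee_pos: [461.4, 177.8, 27.9]
orientation: [-2.71, -1.588, 0.001]
ft_force: [0.1, 0.3, 0.1]
width: 87.3
grasp_force: 0.0
```

servo_tool(
  steps=[
    [[0, 0, -0.012], [0, 0, 0], 1],
    [[0, 0, 0], [0, 0, 0], 1],
    [[0, 0, 0], [0, 0, 0], 1],
    [[0, 0, 0], [0, 0, 0], 1],
    [[0, 0, 0], [0, 0, 0], 1],
    [[0, 0, 0], [0, 0, 0], 1],
    [[0, 0, 0], [0, 0, 0], 1],
    [[0, 0, 0], [0, 0, 0], 1],
  ],
)

```text
t: 2.82
ee_pos: [462.5, 177.5, 17.6]
orientation: [2.713, 1.584, 0.002]
ft_force: [0.9, 0.5, 0.8]
width: 87.9
grasp_force: 0.0
```

servo_tool(
  steps=[
    [[0.0015, -0.004, -0.008], [0, 0, 0], 1],
    [[0, 0, -0.0075], [0, 0, 0], 1],
    [[0, 0, 0], [0, 0, 0], 1],
    [[0, 0, 0], [0, 0, 0], -1],
    [[0, 0, 0], [0, 0, 0], -1],
    [[0, 0, 0], [0, 0, 0], -1],
    [[0, 0, 0], [0, 0, 0], -1],
    [[0, 0, 0], [0, 0, 0], -1],
  ],
)

```text
t: 3.48
ee_pos: [463.7, 173.4, 1.7]
orientation: [2.713, 1.584, 0.0]
ft_force: [-0.9, -0.1, 0.8]
width: 57.8
grasp_force: 0.0
```

servo_tool(
  steps=[
    [[0, 0, 0], [0, 0, 0], -1],
    [[0, 0, 0], [0, 0, 0], -1],
    [[0, 0, 0], [0, 0, 0], -1],
    [[0, 0, 0], [0, 0, 0], -1],
    [[0, 0, 0], [0, 0, 0], -1],
    [[0, 0, 0], [0, 0, 0], -1],
    [[0, 0, 0], [0, 0, 0], -1],
    [[0, 0, 0], [0, 0, 0], -1],
  ],
)

```text
t: 4.15
ee_pos: [463.6, 173.4, 1.6]
orientation: [-2.713, -1.584, -0.0]
ft_force: [0.7, -0.3, 0.4]
width: 4.5
grasp_force: 0.0
```

```bash
python3 - <<'E'
from h import *
o,d=wrist('w2'); print(o['width'],o['grasp_force'],o['ee_pos'])
a=wortho(d,8,400,560,60,300,2.5)
cv2.imwrite('pics/w2o.png',a)
e=imaging.get_image('scene'); save(e,'s2')
cv2.imwrite('pics/w2o.png',np.hstack([cv2.resize(a,(400,267)),cv2.resize(e['color'][180:300,220:380],(356,267),interpolation=cv2.INTER_CUBIC)]))
E
```

```text
4.518311222266735 0.0 [463.62092921 173.38864055   1.57696829]
```

View pics/w2o.png

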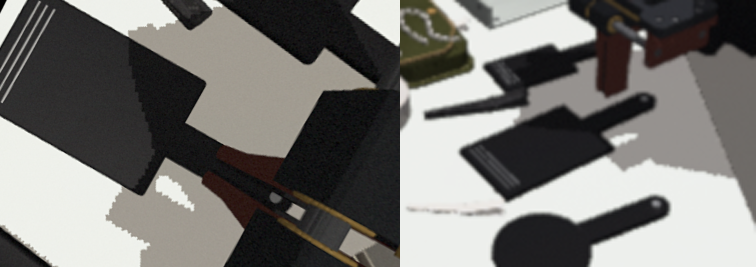

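```bash
python3 - <<'E'
from h import *
o=sensors.get_obs(); print(o['t'],o['width'],o['grasp_force'],o['ee_pos'],o['qpos'])
e=imaging.get_image('scene'); s=imaging.get_image('side'); o,wd=wrist('w3'); save(e,'s3'); save(s,'e3')
for d in (e,s):
    h=420; f=h/2/np.tan(np.radians(float(d['vertical_fov']))/2)
    K=np.array([[f,0,d['cx']],[0,f,d['cy']],[0,0,1]],float)
    p=cv2.projectPoints(np.array([o['ee_pos']]),np.array(d['rvec'],float),np.array(d['tvec'],float),K,None)[0].ravel(); print(p)
    cv2.circle(d['color'],tuple(int(v) for v in p),2,(0,0,255),1)
a=cv2.resize(e['color'][160:320,200:400],(400,320),interpolation=cv2.INTER_CUBIC)
b=cv2.resize(s['color'][140:300,160:360],(400,320),interpolation=cv2.INTER_CUBIC)
cv2.imwrite('pics/v3.png',np.vstack([np.hstack([a,b]),cv2.resize(wd['color'],(800,600))[330:600]]))
E
```

```text
4.25 0.5613251533960594 0.0 [463.59064697 173.35987725   1.55739152] [3.33790308e-01 5.44887162e-01 2.01215504e+00 3.73115345e-05
 5.84589726e-01 8.47886381e-01]
[313.9293557 233.6160347]
[249.63544154 234.94147534]
```

View pics/v3.png

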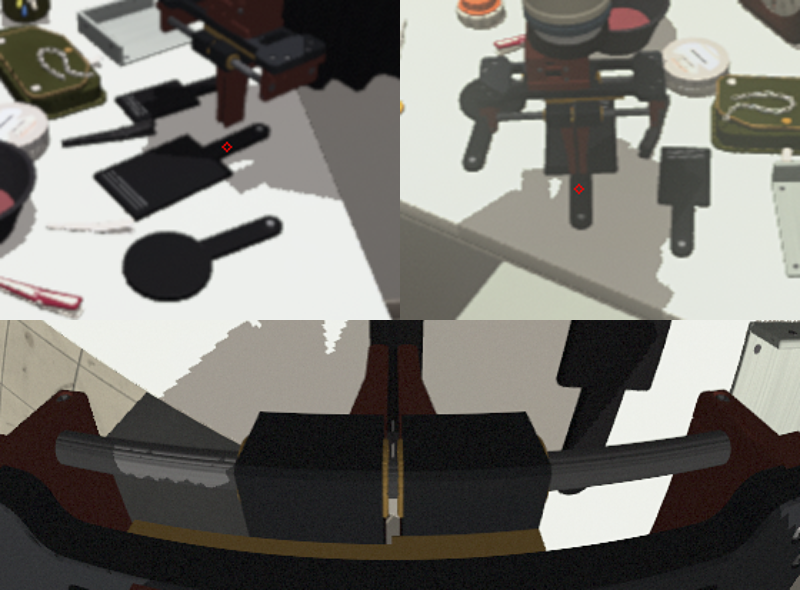

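The fingers have closed above the handle. They sit well above the red TCP marker in both views, so the reported TCP height seems to read too low. I'll quantify it with depth.

```bash
python3 - <<'E'
from h import *
for n in('w1','w3'):
    d=np.load(n+'.npz'); C=d['C']; f=210/np.tan(np.radians(float(d['vertical_fov']))/2)
    v,u=np.mgrid[0:420,0:560]; x=(u-d['cx'])/f; y=(v-d['cy'])/f; th=np.hypot(x,y)+1e-9
    z=d['range_z']; r=z*np.tan(th); P=np.stack([r*x/th,r*y/th,z],-1)@C[:3,:3].T+C[:3,3]
    m=(z>0)&(d['color'].min(-1)>200)&(P[...,2]<60)
    h,e=np.histogram(P[m][:,2],np.arange(-60,61,4)); print(n,m.sum(),np.median(P[m][:,2]), e[h.argmax()])
    q=P[m]; q=q[abs(q[:,2]-np.median(q[:,2]))<12]; A=np.c_[q[:,:2]-q[:,:2].mean(0),np.ones(len(q))]; print(np.linalg.lstsq(A,q[:,2],rcond=None)[0], q[:,:2].mean(0))
    bl=(z>0)&(d['color'].max(-1)<60)&(P[...,2]<60)&(v<150)
    print('dark',np.median(P[bl],axis=0))
for n in ('s3','e3'):
    d=np.load(n+'.npz'); P=cloud(d); p=(314,234) if n=='s3' else (249,235)
    m=(abs(P[...,0]-463)<30)&(abs(P[...,1]-173)<30)&(P[...,2]>16)
    c=P[m]; o=np.argsort(c[:,2])[:40]; print(n,m.sum(),c[o][::8].round(1))
E
```

```text
w1 79424 0.7920508945769029 0
[-8.38830846e-05 -7.47036096e-04  8.16255033e-01] [484.73723902 278.46414008]
dark [512.19951925 262.56703033   8.89334119]
w3 75142 0.806872617880046 0
[ 1.77848110e-04 -1.11712599e-03  8.29560732e-01] [484.87386052 239.65583193]
dark [505.23075984 268.27650712   8.7875838 ]
s3 1441 [[469.4 180.   37.1]
 [452.7 172.2  39.7]
 [458.3 180.9  41.1]
 [450.2 167.7  42.6]
 [457.8 176.9  43.7]]
e3 1596 [[464.9 162.4  37.3]
 [462.2 161.2  42.7]
 [452.2 168.3  45. ]
 [455.8 166.2  47.7]
 [463.  161.8  50.4]]
```

```bash
python3 - <<'E'
from h import *
d=np.load('s3.npz'); P=cloud(d)
for v in range(238,204,-2): print(v,[ (P[v,u].round(0).astype(int).tolist(), d['color'][v,u].tolist()) for u in (310,314,318)])
d=np.load('e3.npz'); P=cloud(d)
for v in range(240,205,-3): print(v,[ (P[v,u].round(0).astype(int).tolist(), d['color'][v,u].tolist()) for u in (246,250,253)])
E
```

```text
238 [([465, 194, 4], [18, 17, 19]), ([459, 185, 0], [115, 117, 120]), ([450, 184, 2], [143, 146, 150])]
236 [([465, 194, 9], [18, 17, 16]), ([459, 187, 6], [20, 19, 19]), ([454, 175, 0], [114, 116, 120])]
234 [([467, 188, 9], [20, 18, 17]), ([460, 184, 9], [19, 16, 17]), ([454, 176, 6], [17, 16, 16])]
232 [([470, 180, 8], [19, 17, 17]), ([462, 178, 9], [20, 18, 18]), ([455, 172, 8], [18, 17, 16])]
230 [([473, 173, 8], [34, 33, 34]), ([466, 168, 7], [18, 16, 16]), ([457, 166, 8], [20, 18, 18])]
228 [([479, 156, -1], [128, 131, 134]), ([467, 164, 9], [33, 33, 34]), ([460, 159, 8], [17, 15, 16])]
226 [([481, 152, 2], [143, 146, 150]), ([474, 146, 0], [128, 131, 134]), ([463, 152, 8], [51, 50, 52])]
224 [([485, 143, 0], [143, 146, 150]), ([477, 137, -1], [129, 132, 137]), ([469, 134, -1], [139, 141, 145])]
222 [([487, 135, 0], [131, 134, 139]), ([460, 188, 43], [37, 39, 55]), ([472, 127, -1], [125, 128, 133])]
220 [([471, 182, 40], [38, 40, 51]), ([461, 187, 47], [22, 25, 45]), ([456, 175, 41], [35, 37, 53])]
218 [([471, 183, 46], [20, 22, 39]), ([461, 187, 52], [21, 25, 44]), ([456, 177
[... 1129 characters left out ...]
[453, 167, 43], [56, 64, 78]), ([460, 161, 44], [58, 65, 76]), ([465, 158, 43], [57, 62, 68])]
222 [([453, 165, 53], [59, 66, 79]), ([461, 162, 51], [58, 64, 78]), ([466, 159, 52], [58, 63, 68])]
219 [([454, 166, 60], [61, 66, 79]), ([461, 162, 60], [59, 64, 78]), ([467, 159, 59], [57, 62, 66])]
216 [([455, 167, 67], [57, 64, 77]), ([463, 164, 66], [58, 63, 77]), ([466, 157, 70], [58, 64, 68])]
213 [([455, 166, 76], [58, 65, 75]), ([461, 161, 78], [57, 63, 77]), ([466, 157, 78], [58, 64, 71])]
210 [([455, 166, 85], [57, 63, 71]), ([463, 163, 83], [58, 64, 78]), ([467, 157, 86], [58, 63, 73])]
207 [([455, 164, 94], [57, 62, 71]), ([463, 161, 93], [57, 62, 77]), ([467, 157, 94], [58, 64, 76])]
```

Both static cameras put the real fingertips at z≈38 while the reported TCP z is 1.6. The tool frame therefore lies about 36 mm beyond the real tips, with x and y agreeing. I'll correct for this: open, go down 28 mm, and check again.

servo_tool(
  steps=[
    [[0, 0, 0], [0, 0, 0], 1],
    [[0, 0, 0], [0, 0, 0], 1],
    [[0, 0, 0], [0, 0, 0], 1],
    [[0, 0, 0], [0, 0, 0], 1],
    [[0, 0, 0], [0, 0, 0], 1],
    [[0, 0, 0], [0, 0, 0], 1],
    [[0, 0, 0], [0, 0, 0], 1],
    [[0, 0, 0], [0, 0, 0], 1],
  ],
)

```text
t: 5.07
ee_pos: [463.6, 173.4, 1.6]
orientation: [-2.713, -1.584, 0.0]
ft_force: [-0.0, 1.0, -0.4]
width: 50.4
grasp_force: 0.0
```

servo_tool(
  steps=[
    [[0, 0, -0.005], [0, 0, 0], 0.5],
    [[0, 0, -0.005], [0, 0, 0], 0.5],
    [[0, 0, -0.005], [0, 0, 0], 0.5],
    [[0, 0, -0.005], [0, 0, 0], 0.5],
    [[0, 0, -0.005], [0, 0, 0], 0.5],
    [[0, 0, -0.003], [0, 0, 0], 0.5],
    [[0, 0, 0], [0, 0, 0], 0.5],
    [[0, 0, 0], [0, 0, 0], 0.5],
  ],
)

```text
t: 5.73
ee_pos: [463.4, 173.3, -26.7]
orientation: [-2.713, -1.584, 0.001]
ft_force: [-1.1, 0.1, -0.4]
width: 65.6
grasp_force: 0.0
```

```bash
cat >> h.py <<'E'
def tips(n,r=60):
    o=sensors.get_obs(); c=o['ee_pos']
    for cam in('scene','side'):
        d=imaging.get_image(cam); save(d,n+cam); P=cloud(d)
        red=d['color'][...,2].astype(int)-d['color'][...,1]
        m=(abs(P[...,0]-c[0])<r)&(abs(P[...,1]-c[1])<r)&(P[...,2]>-5)&(P[...,2]<90)&(red>8)&(d['color'].max(-1)<110)
        q=P[m]; q=q[np.argsort(q[:,2])]; print(cam,m.sum(),q[:30:5].round(0).tolist())
E
python3 - <<'E'
from h import *
tips('a'); o=sensors.get_obs(); print(o['ee_pos'],o['ft_force'],o['width'])
E
```

```text
scene 367 [[442.0, 187.0, -1.0], [518.0, 132.0, -1.0], [449.0, 170.0, 3.0], [451.0, 165.0, 10.0], [433.0, 204.0, 12.0], [439.0, 198.0, 13.0]]
side 164 [[434.0, 211.0, 1.0], [491.0, 146.0, 13.0], [424.0, 182.0, 16.0], [427.0, 181.0, 18.0], [425.0, 182.0, 21.0], [424.0, 184.0, 24.0]]
[463.74475707 173.40542376 -26.33672199] [ 0.63818793 -0.7295698   0.12974177] 65.86761071918825
```

servo_tool(
  steps=[
    [[0, 0, -0.004], [0, 0, 0], 0.5],
    [[0, 0, -0.003], [0, 0, 0], 0.5],
    [[0, 0, -0.0015], [0, 0, 0], 0.5],
    [[0, 0, 0], [0, 0, 0], -1],
    [[0, 0, 0], [0, 0, 0], -1],
    [[0, 0, 0], [0, 0, 0], -1],
    [[0, 0, 0], [0, 0, 0], -1],
    [[0, 0, 0], [0, 0, 0], -1],
  ],
)

```text
t: 6.5
ee_pos: [463.6, 173.4, -34.9]
orientation: [-2.713, -1.584, 0.0]
ft_force: [-0.5, 0.4, 1.0]
width: 35.7
grasp_force: 0.0
```

servo_tool(
  steps=[
    [[0, 0, 0], [0, 0, 0], -1],
    [[0, 0, 0], [0, 0, 0], -1],
    [[0, 0, 0], [0, 0, 0], -1],
    [[0, 0, 0], [0, 0, 0], -1],
    [[0, 0, 0], [0, 0, 0], -1],
    [[0, 0, 0], [0, 0, 0], -1],
    [[0, 0, 0], [0, 0, 0], -1],
    [[0, 0, 0], [0, 0, 0], -1],
  ],
)

```text
t: 7.17
ee_pos: [463.6, 173.4, -34.9]
orientation: [2.713, 1.584, 0.0]
ft_force: [-0.2, 0.4, 0.1]
width: 23.5
grasp_force: 30.0
```

servo_tool(
  steps=[
    [[0, 0, 0.01], [0, 0, 0], -1],
    [[0, 0, 0.015], [0, 0, 0], -1],
    [[0, 0, 0.015], [0, 0, 0], -1],
    [[0, 0, 0.015], [0, 0, 0], -1],
    [[0, 0, 0.015], [0, 0, -0.5], -1],
    [[0, 0, 0], [0, 0, -0.5], -1],
    [[0, 0, 0], [0, 0, -0.5], -1],
    [[0, 0, 0], [0, 0, 0], -1],
  ],
)

```text
t: 7.83
ee_pos: [463.3, 173.2, 34.9]
orientation: [-2.734, -1.547, 0.0]
ft_force: [0.2, 0.3, -1.7]
width: 23.5
grasp_force: 30.0
```

servo_tool(
  steps=[
    [[0.01, -0.018, 0], [0, 0, 0], -1],
    [[0.0155, -0.0265, 0], [0, 0, 0], -1],
    [[0.0155, -0.0265, 0], [0, 0, 0], -1],
    [[0.0155, -0.0265, 0], [0, 0, 0], -1],
    [[0.0155, -0.0265, 0], [0, 0, 0], -1],
    [[0.0155, -0.0265, 0], [0, 0, 0], -1],
    [[0.0155, -0.0265, 0], [0, 0, 0], -1],
    [[0.0155, -0.0265, 0], [0, 0, 0], -1],
  ],
)

```text
t: 8.5
ee_pos: [581.7, -31.6, 33.7]
orientation: [-2.733, -1.547, 0.003]
ft_force: [-0.2, 0.6, -1.0]
width: 23.4
grasp_force: 30.0
```

servo_tool(
  steps=[
    [[0.0155, -0.0265, 0], [0, 0, 0], -1],
    [[0.0125, -0.021, 0], [0, 0, 0], -1],
    [[0.006, -0.0105, 0], [0, 0, 0], -1],
    [[0, 0, 0], [0, 0, 0], -1],
    [[0, 0, 0], [0, 0, 0], -1],
    [[0, 0, 0], [0, 0, 0], -1],
    [[0, 0, 0], [0, 0, 0], -1],
    [[0, 0, 0], [0, 0, 0], -1],
  ],
)

```text
t: 9.17
ee_pos: [615.4, -86.8, 35.0]
orientation: [-2.732, -1.55, 0.001]
ft_force: [-1.0, -0.1, -1.0]
width: 23.7
grasp_force: 30.0
```

```bash
python3 - <<'E'
from h import *
o,d=wrist('w4'); print(o['ee_pos'],o['orientation'],o['width'])
e=imaging.get_image('scene'); s=imaging.get_image('side'); save(e,'s4'); save(s,'e4')
for n,q in(('scene',e),('side',s)):
    P=cloud(q); m=(P[...,2]>45)&(P[...,2]<110)&(abs(P[...,0]-660)<70)&(abs(P[...,1]+16)<65)&(q['color'].max(-1)<75)
    X=P[m]; A=np.c_[X[:,:2]-[660,-16],np.ones(len(X))]; 
    for _ in range(3):
        c=np.linalg.lstsq(A,X[:,2],rcond=None)[0]; k=abs(A@c-X[:,2])<5; X=X[k];A=A[k]
    print(n,len(X),c)
a=wortho(d,75,540,760,-160,90,2)
cv2.imwrite('pics/v4.png',np.hstack([cv2.resize(a,(440,387)),cv2.resize(e['color'][120:248,215:335],(360,387),interpolation=cv2.INTER_CUBIC)]))
E
```

```text
[615.42550169 -86.84501962  34.98462759] [-2.73208597e+00 -1.54975939e+00  8.87787768e-04] 23.72136853285481
scene 682 [ 2.81036767e-03 -1.62859522e-02  7.77099893e+01]
side 421 [-6.17672140e-04 -3.93657648e-03  7.89818029e+01]
```

View pics/v4.png

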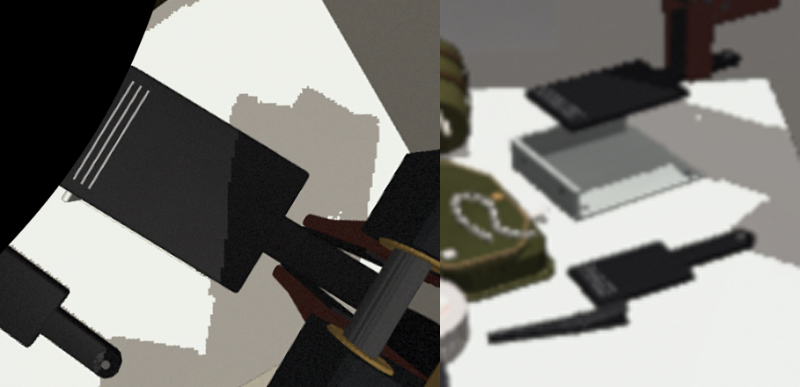

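The left half shows the level board with corners (133,67), (309,175), (238,292) and (62,185). Its centre is ≈(658.5,-14.3), which in the tray frame is about (-3.3,-3.8). I'll back off about 2.5 mm and lower.

servo_tool(
  steps=[
    [[-0.0014, -0.0023, -0.005], [0, 0, 0], -1],
    [[0, 0, -0.01], [0, 0, 0], -1],
    [[0, 0, -0.01], [0, 0, 0], -1],
    [[0, 0, -0.01], [0, 0, 0], -1],
    [[0, 0, -0.01], [0, 0, 0], -1],
    [[0, 0, -0.008], [0, 0, 0], -1],
    [[0, 0, -0.004], [0, 0, 0], -1],
    [[0, 0, 0], [0, 0, 0], -1],
  ],
)

```text
t: 9.98
ee_pos: [613.7, -90.3, -23.5]
orientation: [-2.732, -1.547, 0.003]
ft_force: [0.0, 0.2, -1.1]
width: 23.6
grasp_force: 30.0
```

servo_tool(
  steps=[
    [[0, 0, -0.003], [0, 0, 0], -1],
    [[0, 0, -0.002], [0, 0, 0], -1],
    [[0, 0, -0.0015], [0, 0, 0], -1],
    [[0, 0, -0.001], [0, 0, 0], -1],
    [[0, 0, 0], [0, 0, 0], -1],
    [[0, 0, 0], [0, 0, 0], -1],
    [[0, 0, 0], [0, 0, 0], -1],
    [[0, 0, 0], [0, 0, 0], -1],
  ],
)

```text
t: 10.65
ee_pos: [614.8, -90.5, -29.2]
orientation: [2.734, 1.548, 0.0]
ft_force: [-0.0, 0.9, -0.9]
width: 23.8
grasp_force: 30.0
```

servo_tool(
  steps=[
    [[0, 0, -0.001], [0, 0, 0], -1],
    [[0, 0, -0.0008], [0, 0, 0], -1],
    [[0, 0, 0], [0, 0, 0], -1],
    [[0, 0, 0], [0, 0, 0], -1],
    [[0, 0, 0], [0, 0, 0], -1],
    [[0, 0, 0], [0, 0, 0], -1],
    [[0, 0, 0], [0, 0, 0], -1],
    [[0, 0, 0], [0, 0, 0], -1],
  ],
)

```text
t: 11.32
ee_pos: [614.8, -90.5, -31.0]
orientation: [2.734, 1.548, 0.0]
ft_force: [-0.7, 0.2, 3.5]
width: 24.0
grasp_force: 30.0
```

```bash
python3 - <<'E'
from h import *
o,d=wrist('w5'); print(o['ee_pos'],o['ft_force'],o['orientation'])
e=imaging.get_image('scene'); s=imaging.get_image('side'); save(e,'s5'); save(s,'e5')
b=board(120,80,80)
for n,q in(('scene',e),('side',s)):
    P=cloud(q); m=(P[...,2]>2)&(P[...,2]<40)&(abs(P[...,0]-658)<45)&(abs(P[...,1]+18)<45)&(q['color'].max(-1)<75)
    X=P[m]; A=np.c_[X[:,:2]-[660,-16],np.ones(len(X))]
    for _ in range(3):
        c=np.linalg.lstsq(A,X[:,2],rcond=None)[0]; k=abs(A@c-X[:,2])<5; X=X[k];A=A[k]
    print(n,len(X),c)
E
```

```text
[614.84377291 -90.5032033  -31.04381892] [-0.72715344  0.20330699  3.53981216] [2.73364941e+00 1.54780104e+00 3.52993231e-04]
scene 509 [ 1.06582230e-02 -5.16729589e-03  1.23640794e+01]
side 125 [3.95169774e-03 1.30855670e-02 1.39169390e+01]
```

Contact with the floor is confirmed: top at 12.4 mm, flat, force +3.5 N. I'll release, lift, and go over the small handle.

servo_tool(
  steps=[
    [[0, 0, 0], [0, 0, 0], 0.1],
    [[0, 0, 0], [0, 0, 0], 0.1],
    [[0, 0, 0], [0, 0, 0], 0.1],
    [[0, 0, 0], [0, 0, 0], 0.1],
    [[0, 0, 0], [0, 0, 0], 0.1],
    [[0, 0, 0.008], [0, 0, 0], 0.1],
    [[0, 0, 0.02], [0, 0, 0], 0.1],
    [[0, 0, 0.03], [0, 0, 0], 0.1],
  ],
)

```text
t: 12.13
ee_pos: [612.5, -90.1, 25.4]
orientation: [-2.731, -1.547, 0.006]
ft_force: [0.3, 0.1, 0.5]
width: 48.1
grasp_force: 0.0
```

servo_tool(
  steps=[
    [[0, 0, 0.03], [0, 0, 0], 0.5],
    [[0, 0, 0.03], [0, 0, -1], 0.5],
    [[-0.0163, 0.0244, 0.01], [0, 0, -1], 0.5],
    [[-0.0163, 0.0244, 0.01], [0, 0, -1], 0.5],
    [[-0.0163, 0.0244, 0], [0, 0, -1], 0.5],
    [[-0.0163, 0.0244, 0], [0, 0, -0.7], 0.5],
    [[-0.0163, 0.0244, 0], [0, 0, 0], 0.5],
    [[-0.0163, 0.0244, 0], [0, 0, 0], 0.5],
  ],
)

```text
t: 12.8
ee_pos: [516.1, 56.9, 107.6]
orientation: [2.795, 1.434, 0.001]
ft_force: [0.6, -0.4, -0.6]
width: 65.6
grasp_force: 0.0
```

servo_tool(
  steps=[
    [[0, 0, 0], [0, 0, 0], 0.5],
    [[0, 0, 0], [0, 0, 0], 0.5],
    [[0, 0, 0], [0, 0, 0], 0.5],
    [[0, 0, 0], [0, 0, 0], 0.5],
    [[0, 0, 0], [0, 0, 0], 0.5],
    [[0, 0, 0], [0, 0, 0], 0.5],
    [[0, 0, 0], [0, 0, 0], 0.5],
    [[0, 0, 0], [0, 0, 0], 0.5],
  ],
)

```text
t: 13.47
ee_pos: [517.0, 55.5, 106.7]
orientation: [-2.795, -1.434, 0.0]
ft_force: [-0.4, -0.8, 0.4]
width: 65.3
grasp_force: 0.0
```

```bash
python3 - <<'E'
from h import *
o,d=wrist('w6'); print(o['ee_pos'],o['orientation'],d['C'][:3,2:])
a=wortho(d,8,460,620,0,180,2.4); b=wortho(d,12,560,760,-130,90,1.8)
cv2.imwrite('pics/v6.png',np.hstack([a[:360],np.zeros((360,8,3),np.uint8),b[:360,:360]]))
E
```

```text
[517.02873598  55.53319524 106.660294  ] [-2.79531008e+00 -1.43365798e+00  3.13317316e-04] [[-1.72585974e-01  5.64052624e+02]
 [-2.39592189e-01  1.22981929e+02]
 [-9.55410731e-01  3.05032879e+02]]
```

View pics/v6.png

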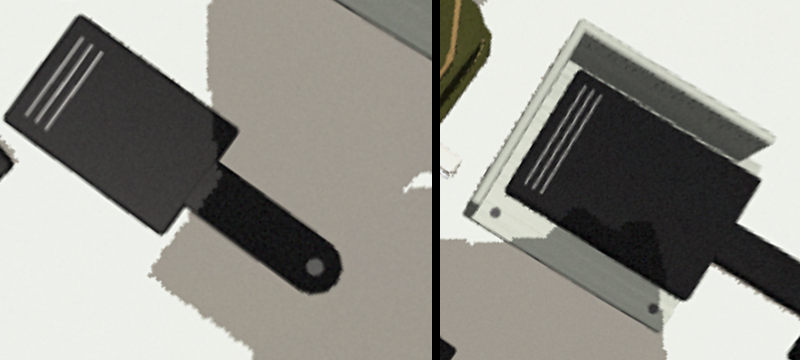

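The left half shows the small board with corners (80,15), (238,130), (165,235) and (5,120), hole at (315,267) and yaw about 54°. The right half shows the large board flat in the tray, far edge (585,70)-(508,190), at about (-5.6,-5). Now I'll go down on the small handle.

servo_tool(
  steps=[
    [[-0.0004, 0.0028, -0.015], [0, 0, 0], 0.5],
    [[0, 0, -0.025], [0, 0, 0], 0.5],
    [[0, 0, -0.025], [0, 0, 0], 0.5],
    [[0, 0, -0.025], [0, 0, 0], 0.5],
    [[0, 0, -0.02], [0, 0, 0], 0.5],
    [[0, 0, -0.012], [0, 0, 0], 0.5],
    [[0, 0, -0.006], [0, 0, 0], 0.5],
    [[0, 0, 0], [0, 0, 0], 0.5],
  ],
)

```text
t: 14.18
ee_pos: [515.9, 58.6, -22.2]
orientation: [-2.794, -1.434, 0.003]
ft_force: [0.3, -0.7, 1.0]
width: 65.5
grasp_force: 0.0
```

servo_tool(
  steps=[
    [[0, 0, 0], [0, 0, 0], 0.5],
    [[0, 0, -0.005], [0, 0, 0], 0.5],
    [[0, 0, -0.004], [0, 0, 0], 0.5],
    [[0, 0, -0.002], [0, 0, 0], 0.5],
    [[0, 0, 0], [0, 0, 0], 0.5],
    [[0, 0, 0], [0, 0, 0], 0.5],
    [[0, 0, 0], [0, 0, 0], 0.5],
    [[0, 0, 0], [0, 0, 0], 0.5],
  ],
)

```text
t: 14.85
ee_pos: [516.6, 58.8, -32.1]
orientation: [2.795, 1.435, 0.0]
ft_force: [0.3, -0.3, 0.3]
width: 65.8
grasp_force: 0.0
```

servo_tool(
  steps=[
    [[0, 0, -0.0023], [0, 0, 0], 0.5],
    [[0, 0, 0], [0, 0, 0], -1],
    [[0, 0, 0], [0, 0, 0], -1],
    [[0, 0, 0], [0, 0, 0], -1],
    [[0, 0, 0], [0, 0, 0], -1],
    [[0, 0, 0], [0, 0, 0], -1],
    [[0, 0, 0], [0, 0, 0], -1],
    [[0, 0, 0], [0, 0, 0], -1],
  ],
)

```text
t: 15.52
ee_pos: [516.5, 58.7, -34.5]
orientation: [2.795, 1.435, 0.0]
ft_force: [-0.5, -0.0, 1.0]
width: 23.4
grasp_force: 30.0
```

servo_tool(
  steps=[
    [[0, 0, 0], [0, 0, 0], -1],
    [[0, 0, 0], [0, 0, 0], -1],
    [[0, 0, 0], [0, 0, 0], -1],
    [[0, 0, 0], [0, 0, 0], -1],
    [[0, 0, 0], [0, 0, 0], -1],
    [[0, 0, 0], [0, 0, 0], -1],
    [[0, 0, 0], [0, 0, 0], -1],
    [[0, 0, 0], [0, 0, 0], -1],
  ],
)

```text
t: 16.18
ee_pos: [516.5, 58.8, -34.5]
orientation: [-2.795, -1.435, 0.0]
ft_force: [0.1, -0.8, 1.5]
width: 23.8
grasp_force: 29.9
```

servo_tool(
  steps=[
    [[0, 0, 0.01], [0, 0, 0], -1],
    [[0, 0, 0.018], [0, 0, 1], -1],
    [[0, 0, 0.018], [0, 0, 1], -1],
    [[0, 0, 0.018], [0, 0, 1], -1],
    [[0, 0, 0.016], [0, 0, 1], -1],
    [[0, 0, 0], [0, 0, 0.8], -1],
    [[0.01, -0.012, 0], [0, 0, 0], -1],
    [[0.0152, -0.0194, 0], [0, 0, 0], -1],
  ],
)

```text
t: 16.85
ee_pos: [540.8, 27.7, 45.2]
orientation: [-2.73, -1.553, 0.002]
ft_force: [0.1, 0.0, -0.3]
width: 23.6
grasp_force: 29.9
```

servo_tool(
  steps=[
    [[0.019, -0.024, 0], [0, 0, 0], -1],
    [[0.019, -0.024, 0], [0, 0, 0], -1],
    [[0.019, -0.024, 0], [0, 0, 0], -1],
    [[0.019, -0.024, 0], [0, 0, 0], -1],
    [[0.013, -0.016, 0], [0, 0, 0], -1],
    [[0, 0, 0], [0, 0, 0], -1],
    [[0, 0, 0], [0, 0, 0], -1],
    [[0, 0, 0], [0, 0, 0], -1],
  ],
)

```text
t: 17.52
ee_pos: [629.4, -84.6, 44.2]
orientation: [-2.731, -1.549, 0.003]
ft_force: [0.5, -0.2, -0.2]
width: 23.6
grasp_force: 29.9
```

servo_tool(
  steps=[
    [[0, 0, 0], [0, 0, 0], -1],
    [[0, 0, 0], [0, 0, 0], -1],
    [[0, 0, 0], [0, 0, 0], -1],
    [[0, 0, 0], [0, 0, 0], -1],
    [[0, 0, 0], [0, 0, 0], -1],
    [[0, 0, 0], [0, 0, 0], -1],
    [[0, 0, 0], [0, 0, 0], -1],
    [[0, 0, 0], [0, 0, 0], -1],
  ],
)

```text
t: 18.18
ee_pos: [630.7, -84.6, 45.5]
orientation: [2.732, 1.55, 0.0]
ft_force: [0.2, -0.1, -0.6]
width: 24.1
grasp_force: 29.9
```

```bash
python3 - <<'E'
from h import *
o,d=wrist('w7'); print(o['ee_pos'],o['orientation'],d['C'][:3,2:])
for n in('scene','side'):
    q=imaging.get_image(n); save(q,n+'7')
    P=cloud(q); m=(P[...,2]>65)&(P[...,2]<110)&(abs(P[...,0]-677)<40)&(abs(P[...,1]+7)<40)&(q['color'].max(-1)<75)
    X=P[m]; A=np.c_[X[:,:2]-[677,-7],np.ones(len(X))]
    for _ in range(3):
        c=np.linalg.lstsq(A,X[:,2],rcond=None)[0]; k=abs(A@c-X[:,2])<5; X=X[k];A=A[k]
    print(n,len(X),c)
cv2.imwrite('pics/v7.png',wortho(d,88,570,770,-130,100,3))
E
```

```text
[630.7363586  -84.59541934  45.54862627] [2.73225274e+00 1.55048612e+00 1.16896793e-04] [[-1.51518344e-01  6.71970131e+02]
 [-2.53259362e-01 -1.33882154e+01]
 [-9.55458993e-01  2.43935571e+02]]
scene 332 [ 2.57543741e-02 -2.98802686e-02  8.76607101e+01]
side 85 [-6.18646843e-04  3.56085134e-02  8.86115305e+01]
```

View pics/v7.png

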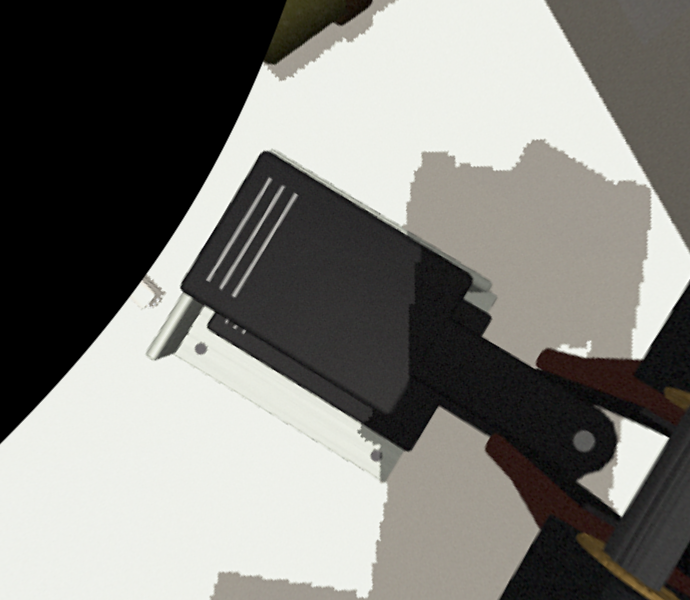

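The small board's corners are at (267,152), (472,278), (395,415) and (182,285). Its centre is ≈(676.6,-8.3), so tray (11,-16), which is on target. Lowering.

servo_tool(
  steps=[
    [[0, 0, -0.008], [0, 0, 0], -1],
    [[0, 0, -0.012], [0, 0, 0], -1],
    [[0, 0, -0.012], [0, 0, 0], -1],
    [[0, 0, -0.012], [0, 0, 0], -1],
    [[0, 0, -0.01], [0, 0, 0], -1],
    [[0, 0, -0.006], [0, 0, 0], -1],
    [[0, 0, -0.003], [0, 0, 0], -1],
    [[0, 0, 0], [0, 0, 0], -1],
  ],
)

```text
t: 19.0
ee_pos: [630.1, -84.5, -18.7]
orientation: [-2.731, -1.55, 0.002]
ft_force: [0.7, -1.4, -1.0]
width: 23.2
grasp_force: 29.9
```

servo_tool(
  steps=[
    [[0, 0, -0.001], [0, 0, 0], -1],
    [[0, 0, -0.001], [0, 0, 0], -1],
    [[0, 0, -0.001], [0, 0, 0], -1],
    [[0, 0, 0], [0, 0, 0], -1],
    [[0, 0, 0], [0, 0, 0], -1],
    [[0, 0, 0], [0, 0, 0], -1],
    [[0, 0, 0], [0, 0, 0], -1],
    [[0, 0, 0], [0, 0, 0], -1],
  ],
)

```text
t: 19.67
ee_pos: [630.8, -84.7, -20.4]
orientation: [2.732, 1.55, 0.0]
ft_force: [-0.5, 0.1, -0.5]
width: 23.8
grasp_force: 29.9
```

servo_tool(
  steps=[
    [[0, 0, -0.001], [0, 0, 0], -1],
    [[0, 0, -0.001], [0, 0, 0], -1],
    [[0, 0, -0.0005], [0, 0, 0], -1],
    [[0, 0, 0], [0, 0, 0], -1],
    [[0, 0, 0], [0, 0, 0], -1],
    [[0, 0, 0], [0, 0, 0], -1],
    [[0, 0, 0], [0, 0, 0], -1],
    [[0, 0, 0], [0, 0, 0], -1],
  ],
)

```text
t: 20.33
ee_pos: [630.8, -84.7, -22.5]
orientation: [2.732, 1.55, 0.0]
ft_force: [-1.5, -0.2, 5.4]
width: 23.4
grasp_force: 29.9
```

servo_tool(
  steps=[
    [[0, 0, 0], [0, 0, 0], 0],
    [[0, 0, 0], [0, 0, 0], 0],
    [[0, 0, 0], [0, 0, 0], 0],
    [[0, 0, 0], [0, 0, 0], 0],
    [[0, 0, 0], [0, 0, 0], 0],
    [[0, 0, 0.005], [0, 0, 0], 0],
    [[0, 0, 0.02], [0, 0, 0], 0],
    [[0, 0, 0.03], [0, 0, 0], 0],
  ],
)

```text
t: 21.0
ee_pos: [628.2, -84.2, 30.1]
orientation: [-2.729, -1.549, 0.007]
ft_force: [-0.5, 0.3, -0.1]
width: 43.7
grasp_force: 0.0
```

servo_tool(
  steps=[
    [[0, 0, 0.03], [0, 0, 0], 0],
    [[0, 0, 0.03], [0, 0, 0], 0],
    [[0, 0, 0.03], [0, 0, 0], 0],
    [[-0.02, 0.01, 0.02], [0, 0, 0], 0],
    [[-0.02, 0.01, 0], [0, 0, 0], 0],
    [[-0.02, 0.01, 0], [0, 0, 0], 0],
    [[0, 0, 0], [0, 0, 0], 0],
    [[0, 0, 0], [0, 0, 0], 0],
  ],
)

```text
t: 21.67
ee_pos: [570.2, -54.3, 142.6]
orientation: [2.732, 1.551, 0.0]
ft_force: [-0.6, 0.2, -0.4]
width: 44.1
grasp_force: 0.0
```

```bash
python3 - <<'E'
from h import *
o,d=wrist('w8'); print(o['ee_pos'],d['C'][:3,2:])
for n in('scene','side'):
    q=imaging.get_image(n); save(q,n+'8')
    P=cloud(q); m=(P[...,2]>5)&(P[...,2]<45)&(abs(P[...,0]-677)<35)&(abs(P[...,1]+7)<35)&(q['color'].max(-1)<75)
    X=P[m]; A=np.c_[X[:,:2]-[677,-7],np.ones(len(X))]
    for _ in range(3):
        c=np.linalg.lstsq(A,X[:,2],rcond=None)[0]; k=abs(A@c-X[:,2])<4; X=X[k];A=A[k]
    print(n,len(X),c)
cv2.imwrite('pics/v8.png',wortho(d,20,560,760,-130,100,3))
E
```

```text
[570.1511762  -54.2854351  142.60632698] [[-1.51096346e-01  6.11286802e+02]
 [-2.53401018e-01  1.69573717e+01]
 [-9.55488262e-01  3.41001341e+02]]
scene 292 [ 0.05151514 -0.04511829 19.67414284]
side 567 [ 0.02545843 -0.02727011 21.09492382]
```

View pics/v8.png

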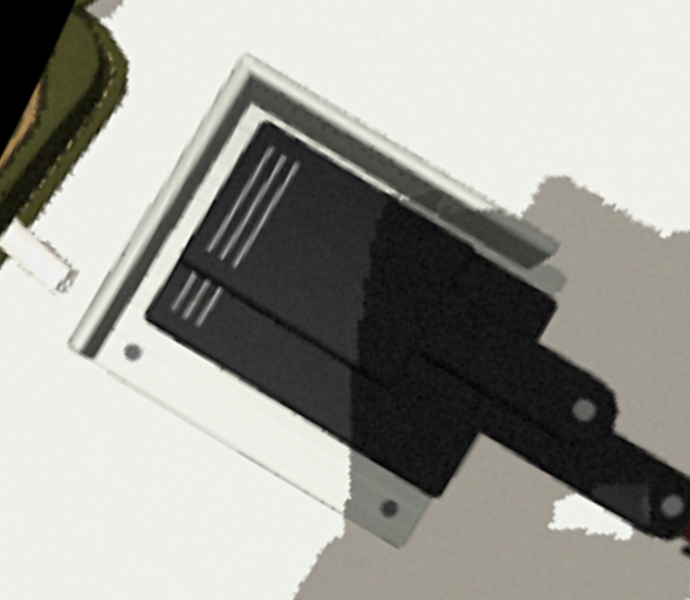

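The small board lies on the large one, far edges nearly flush near (205,220), with gaps of about 4-7 mm to both fences. The fitted tilt probably mixes in the lower board, so I'll refit inside the small outline only.

```bash
python3 - <<'E'
from h import *
c,s=np.cos(1.032),np.sin(1.032)
for n in('scene','side'):
    q=np.load(n+'8.npz'); P=cloud(q); X=P.reshape(-1,3)
    l=(X[:,:2]-[657,-9.5])@np.array([[c,-s],[s,c]])
    for nm,m in (('small',(abs(l[:,0]-11)<36)&(abs(l[:,1]+16)<21)&(X[:,2]>5)&(X[:,2]<40)),('large',(abs(l[:,0]+6)<52)&(l[:,1]>18)&(l[:,1]<31)&(X[:,2]>0)&(X[:,2]<40))):
        A=np.c_[l[m],np.ones(m.sum())]; z=X[m,2]; r=np.linalg.lstsq(A,z,rcond=None)[0]; print(n,nm,m.sum(),r.round(3),np.median(z),np.std(z-A@r))
E
```

```text
scene small 211 [ 1.0000e-03 -1.0000e-03  2.0145e+01] 20.110346062390356 0.9196400557755365
scene large 106 [-4.0000e-03 -1.3100e-01  1.5237e+01] 12.264175358568401 1.8159389804879982
side small 527 [1.000e-03 5.000e-03 2.152e+01] 21.488906696680186 1.219555612952887
side large 253 [-2.0000e-03  8.0000e-03  1.3156e+01] 13.265601050593478 1.3447917440808046
```

Both boards are flat: the small one's top is at 20 mm and the large one's at 12 mm. The gripper is clear of them, so I'll hand in.

```bash
python3 -c "
from workcell import close_job
print(close_job())"
```

```text
the job is handed in; nothing more can be done
None
```

I handed the job in at about 22 s. By my measurements, the large board is flat on the tray floor with the small board flat on top. Each is about 4–8 mm from both fences (limit 12), with its handle out the front, and I didn't touch the round board.

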